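Put away the carver's depth gauges

TASK

Put away the slide depth gauges that lie on the carver's bench: slide the case's lid open, lay every gauge whose rod is pushed home inside the case, lay every gauge whose rod is drawn out in the open tray, and slide the lid fully shut again. Leave each rod set as it is, hold the gauges gently (grip no harder than 40 N), and leave the mallet, the gouge and the wax tin where they are.

Things in the scene. Friction and masses are not known exactly. Their poses are not given: they have to be found in the camera images.
- case: Dark wooden gauge case, fixed to the bench, outer 165 (its x) x 215 (its y) x 52 mm high, walls and floor 6 mm thick, so inside 153 x 203 mm and 46 mm deep; covered by the lid. Two runners for the lid jut out behind it (+x). Origin at the centre of its underside; its x axis points away from the robot, z up.
- lid (a joint): Sliding lid of the case, 165 x 215 x 8 mm, on top of the case walls (its top 60 mm above the bench). 0 = fully shut; it slides flat along the case's +x (away from the robot) up to 0.145 m = fully open, and stays where it is left (about 2.5 N friction). It stands 0 to 15 mm open at the start.
- lid_grip (a point): Centre of the lid's grip, a pale wooden bar standing on the lid near its robot-side edge: 16 mm thick (case x), 50 mm long (case y), 26 mm tall; this point is 73 mm above the bench, 60 mm on the robot side of the lid's centre, and moves with the lid.
- tray: Open plywood tray without a lid, fixed to the bench, outer 172 (its x) x 215 (its y) x 30 mm high, walls and floor 6 mm thick (inside 160 x 203 mm). Origin at the centre of its underside, z up. Case and tray may stand on either side of the robot.
- g1_center (a point): A slide depth gauge (four to six of them are present, all alike but for how far the rod is out): a pale wooden T, 55 to 115 g. Point at the centre of its handle, a bar 60 (its x) x 24 x 24 mm, so 12 mm above what it lies on; x points along the handle towards the cross-piece (12 x 40 x 24 mm, from 30 to 42 mm along x), out of which the rod comes; z up as it lies at the start.
- g1_rod (a joint): How far the brass rod (7 mm thick) of gauge g1 is drawn out, m: 0 to 0.003 = pushed home (its brass button, 16 mm across and 8 mm thick, against the cross-piece, so the end lies 50 mm along x from the handle centre), 0.023 to 0.035 = drawn out (limit 0.038). About 2 N shifts it; otherwise it stays.
- g2_center (a point): A slide depth gauge (four to six of them are present, all alike but for how far the rod is out): a pale wooden T, 55 to 115 g. Point at the centre of its handle, a bar 60 (its x) x 24 x 24 mm, so 12 mm above what it lies on; x points along the handle towards the cross-piece (12 x 40 x 24 mm, from 30 to 42 mm along x), out of which the rod comes; z up as it lies at the start.
- g2_rod (a joint): How far the brass rod (7 mm thick) of gauge g2 is drawn out, m: 0 to 0.003 = pushed home (its brass button, 16 mm across and 8 mm thick, against the cross-piece, so the end lies 50 mm along x from the handle centre), 0.023 to 0.035 = drawn out (limit 0.038). About 2 N shifts it; otherwise it stays.
- g3_center (a point): A slide depth gauge (four to six of them are present, all alike but for how far the rod is out): a pale wooden T, 55 to 115 g. Point at the centre of its handle, a bar 60 (its x) x 24 x 24 mm, so 12 mm above what it lies on; x points along the handle towards the cross-piece (12 x 40 x 24 mm, from 30 to 42 mm along x), out of which the rod comes; z up as it lies at the start.
- g3_rod (a joint): How far the brass rod (7 mm thick) of gauge g3 is drawn out, m: 0 to 0.003 = pushed home (its brass button, 16 mm across and 8 mm thick, against the cross-piece, so the end lies 50 mm along x from the handle centre), 0.023 to 0.035 = drawn out (limit 0.038). About 2 N shifts it; otherwise it stays.
- g4_center (a point): A slide depth gauge (four to six of them are present, all alike but for how far the rod is out): a pale wooden T, 55 to 115 g. Point at the centre of its handle, a bar 60 (its x) x 24 x 24 mm, so 12 mm above what it lies on; x points along the handle towards the cross-piece (12 x 40 x 24 mm, from 30 to 42 mm along x), out of which the rod comes; z up as it lies at the start.
- g4_rod (a joint): How far the brass rod (7 mm thick) of gauge g4 is drawn out, m: 0 to 0.003 = pushed home (its brass button, 16 mm across and 8 mm thick, against the cross-piece, so the end lies 50 mm along x from the handle centre), 0.023 to 0.035 = drawn out (limit 0.038). About 2 N shifts it; otherwise it stays.
- g5_center (a point): A slide depth gauge (four to six of them are present, all alike but for how far the rod is out): a pale wooden T, 55 to 115 g. Point at the centre of its handle, a bar 60 (its x) x 24 x 24 mm, so 12 mm above what it lies on; x points along the handle towards the cross-piece (12 x 40 x 24 mm, from 30 to 42 mm along x), out of which the rod comes; z up as it lies at the start.
- g5_rod (a joint): How far the brass rod (7 mm thick) of gauge g5 is drawn out, m: 0 to 0.003 = pushed home (its brass button, 16 mm across and 8 mm thick, against the cross-piece, so the end lies 50 mm along x from the handle centre), 0.023 to 0.035 = drawn out (limit 0.038). About 2 N shifts it; otherwise it stays.
- g6_center (a point): A slide depth gauge (four to six of them are present, all alike but for how far the rod is out): a pale wooden T, 55 to 115 g. Point at the centre of its handle, a bar 60 (its x) x 24 x 24 mm, so 12 mm above what it lies on; x points along the handle towards the cross-piece (12 x 40 x 24 mm, from 30 to 42 mm along x), out of which the rod comes; z up as it lies at the start.
- g6_rod (a joint): How far the brass rod (7 mm thick) of gauge g6 is drawn out, m: 0 to 0.003 = pushed home (its brass button, 16 mm across and 8 mm thick, against the cross-piece, so the end lies 50 mm along x from the handle centre), 0.023 to 0.035 = drawn out (limit 0.038). About 2 N shifts it; otherwise it stays.
- mallet: Carver's mallet lying on the bench, head 60 x 120 x 50 mm, handle along +y. Origin under the head's centre. Bystander.
- gouge: Carving gouge lying on the bench, handle 24 x 110 x 24 mm, blade 100 mm along its -y. Origin under the handle's centre. Bystander.
- wax: Round metal wax tin, 68 mm across, 45 mm high, standing on the left, nearer the robot than the case or tray. Origin at the centre of its underside. Bystander.
There are look-alikes about, which are no part of the job. What is shaped like the part that bears g1_center but orange is not meant.

How it is judged:
By the outcome, as a careful person would: the job done as asked, in the order asked, and still so for the second after the job is handed in, with the robot touching nothing.
Of g1, g2, g3, g4, g5, g6 only 4 to 6 are there at a start; the rules pass over those that are not, and their reading is None.
At some moment in a run one of g1, g2, g3, g4, g5, g6 may be knocked a few centimetres aside while the robot is not near it.
Once in a run the grip may slacken for a moment while it holds something.
It also fails if it takes over 210 s, if anything falls off the work surface, if the arm or the gripper's body presses on something with over 40 N, if the wrist force passes 120 N, or if a joint passes its speed limit or range.

ROBOT

A 7-joint arm with a two-finger parallel gripper is mounted at the origin on the work surface. World frame = base frame: x ahead of the robot, y to its left, z up, the work surface at z = 0. Lengths are in m, angles in rad, forces in N, time in s.
With the tool pointing down it reaches from about 0.425 to 0.925 m from the base axis. Payload 6.8 kg.
Tool frame: the origin (TCP) lies between the finger pads; the fingertips stand r.tcp_to_tips ahead of it and the grasp point (between the pads) lies 3 mm ahead of it (r.tcp_to_tips is the distance from the TCP to the fingertips, in m); z points along the fingers, y is the line along which they close (so a half turn about z gives the same grasp; the last joint's range is limited). The gripper opens to 85 mm and grips with 20 to 120 N. Pads are 22 mm wide; open, the fingers measure 114 mm over their backs; the gripper's body (76 mm by 85 mm) begins 54 mm behind the grasp point. The pads swing forward as they close: fully open they stand 13 mm farther back than shut.
Start: joints at [-1.381, 0.477, 0.022, 1.555, -0.011, 1.109, -0.083], TCP at [0.198, 0.645, 0.253] pointing down, gripper open.
Joint ranges: [-2.96, 2.96], [-0.34, 2.1], [-1.41, 1.46], [0.24, 2.44], [-1.37, 4.51], [0.17, 1.92], [-2.96, 2.96]. Speed limits (rad/s): [2.39, 2.39, 3.14, 3.14, 3.14, 3.14, 3.14].

INTERFACE

Orientations are given as a rotation vector (axis times angle).
In Python, from bench import r gives the robot as it stands. The module is installed in compiled form; this text tells all that it offers.
- The arm moves only by the tool step_arm, never from a script. Its argument "moves" is a list of rows, each an object of numbers: "rx", "ry", "rz": the turn, a rotation vector about the tool's x, y, z in degrees; "dx", "dy", "dz": the shift along the tool's x, y, z in mm; "gripper": the opening, from -1 (shut) to 1 (fully open). In form: [{"rx": .., "ry": .., "rz": .., "dx": .., "dy": .., "dz": .., "gripper": ..}, ...]. A call has 1 to 20 rows; each row shifts and turns the commanded pose from where the row before left it, along the tool's axes as they then stand; what a row does not reach is not made up. A row lasts 1/8 s, in which the tool goes at most 62.5 mm and 10.7 degrees, less where a joint would pass 70% of its speed; a pose out of reach is approached as far as the arm can. A call is refused whole if a number of a shift passes 62.5 or a number of a turn 10.7, either way. A call with a gripper value outside its range is refused whole. The fingers move at their own pace and stop on an object; "grip_force" is the grip in N (left out, the last holds). Time passes only in rows, so rows that do not move let the fingers close. It gives the time, the measured TCP pose, the force, the opening and the grip force at its end, in the units of the state.
- r.get_obs(): the state, without advancing time (a new reading comes with each control period).
- r.grab_frame(name): name is "scene" or "top"; returns the picture (384x512x3 uint8, blue, green, red); there is no depth.
- r.camera_info(name): a dict with "mtx" (3x3 intrinsics, pixels), "rvec" (rotation vector, rad) and "tvec" (3), from world to camera coordinates, as OpenCV has them. Camera axes: x right, y down, z forward; pixel columns grow to the right and rows downward; lengths in m; the calibration is good to about 2 mm. A picture is of the moment at which its call begins. camera_info takes no time and is no camera call.
- r.hand_in(): hands the job in; it is judged then, once.
The state is a dict: "clock": time; "joints": joint angles; "qvel": joint speeds; "tau": joint torques, N m; "tcp_pos": TCP position; "orientation": TCP orientation; "contact_force": force on the tool from outside, world axes, zero at the start; "moment": the same for the moment, N m; "grip_width": finger opening in m; "gripper_force": force on a finger pad.
Only numpy, scipy, OpenCV 4.12 (cv2) and the standard library are available. Lean on these libraries where they do the work, as an engineer would, in place of code of your own. Each camera call takes 0.05 s, during which the arm holds its last target. There are 200 camera calls.

## Working session

There is one attempt and no reset: what is moved stays moved. The work goes in short steps, Python scripts to look and compute and a tool call to move; the robot and the scene stay as the last step left them, time stands still between calls to the robot, and variables do not carry over. Pictures are saved under pics/ and viewed, at most 14 in all, crops included, and the job is handed in when it is done.

Besides the shell and the picture viewer there is one more tool, called after "Call:" as name(argument=value, ...), one argument or row to a line, values as JSON. step_arm: Moves the arm, as the interface text tells. Its arguments: {"type":"object","properties":{"moves":{"type":"array","items":{"type":"object","properties":{"rx":{"type":"number"},"ry":{"type":"number"},"rz":{"type":"number"},"dx":{"type":"number"},"dy":{"type":"number"},"dz":{"type":"number"},"gripper":{"type":"number"}}}},"grip_force":{"type":"number"}},"required":["moves"]}

```bash
mkdir -p pics
cat > h.py <<'E'
import numpy as np, cv2
from bench import r
def cam(n):
    c=r.camera_info(n); R=cv2.Rodrigues(np.array(c["rvec"],float))[0]
    return np.array(c["mtx"],float),R,np.array(c["tvec"],float).ravel()
def ray(n,uv,z):
    "pixels -> world points on plane z"
    K,R,t=cam(n); uv=np.atleast_2d(np.array(uv,float))
    d=(np.linalg.inv(K)@np.c_[uv,np.ones(len(uv))].T).T@R; c=-R.T@t
    return c+d*((z-c[2])/d[:,2])[:,None]
def proj(n,P):
    K,R,t=cam(n); q=(np.atleast_2d(P)@R.T+t)@K.T
    return q[:,:2]/q[:,2:]
def grab(n,f):
    im=r.grab_frame(n); cv2.imwrite("pics/"+f,im); return im
E
python3 - <<'E'
from h import *
for n in("top","scene"):
    im=grab(n,n+"0.png"); K,R,t=cam(n); print(n,K[0,0],-R.T@t,R[2])
o=r.get_obs(); print(o, r.tcp_to_tips)
E
```

```text
top 382.12192044160645 [ 0.40693882 -0.01933082  0.91251547] [ 0.21771359  0.0023117  -0.97600996]
scene 445.5440256129647 [ 1.54574891 -0.23475621  0.89836886] [-0.74754009  0.18209921 -0.63876732]
{'clock': 0.1, 'joints': array([-1.38108224,  0.47775199,  0.02235601,  1.55636494, -0.01148259,
        1.10929324, -0.08308745]), 'qvel': array([ 0.00025466, -0.00078757,  0.00065601, -0.00184588,  0.00192517,
        0.00072993,  0.00179493]), 'tau': array([ 4.15622868e-03, -5.97762001e+01,  1.61346562e+00, -2.81952006e+01,
        1.28868016e-02,  4.96208319e-03,  3.44704574e-05]), 'tcp_pos': array([0.19793934, 0.64479857, 0.25239478]), 'orientation': array([-4.66018550e-01, -3.10672843e+00,  2.64798130e-03]), 'contact_force': array([-0.60488924, -0.09678278,  0.2518973 ]), 'moment': array([-0.000355  , -0.00100488,  0.00486119]), 'gripper_force': 0.0, 'grip_width': 0.08555816269231556} 0.022
```

View pics/top0.png

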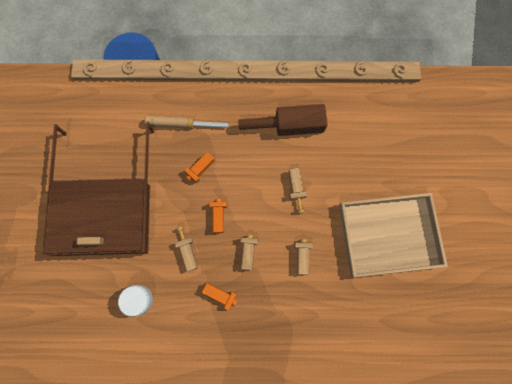

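View pics/scene0.png

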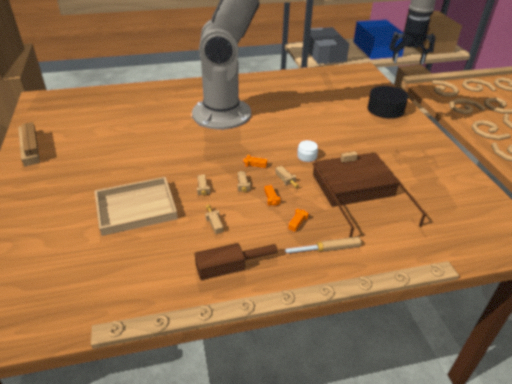

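Top view (x up, y left): four pale gauges at A (187,250, brass out), B (248,252), C (297,190, brass out) and D (303,257). The orange look-alikes are at (201,166), (217,215) and (219,296). The case is at (97,217) with its grip at (90,241), the tray at (392,235), and the wax tin at (135,300). Next I'll measure and check a close crop.

```bash
cat > meas.py <<'E'
from h import *
def gauges(im,zt=0.024,amin=150,amax=900,roi=None):
    hsv=cv2.cvtColor(im,cv2.COLOR_BGR2HSV)
    m=cv2.inRange(hsv,(8,40,125),(30,135,255))
    if roi is not None:
        k=np.zeros_like(m); a,b,c,d=roi; k[b:d,a:c]=255; m&=k
    n,l,s,c=cv2.connectedComponentsWithStats(m)
    out=[]
    for i in range(1,n):
        if s[i,4]<30: continue
        ys,xs=np.nonzero(l==i); P=ray("top",np.c_[xs,ys],zt)[:,:2]
        mu=P.mean(0); w,v=np.linalg.eigh(np.cov(P.T)); a=v[:,1]
        t=(P-mu)@a; q=(P-mu)@v[:,0]
        out.append((s[i],c[i],mu,a,(t.min(),t.max()),np.ptp(q)))
    return m,out
E
python3 - <<'E'
from meas import *
im=cv2.imread("pics/top0.png"); hsv=cv2.cvtColor(im,cv2.COLOR_BGR2HSV)
for p in [(187,255),(248,256),(296,180),(303,262),(182,232),(300,208),(302,241),(250,237),(230,200),(330,300),(200,240),(90,241)]: print(p,hsv[p[1],p[0]])
m,o=gauges(im)
for s,c,mu,a,t,q in o: print(s,c.round(),mu.round(3),a.round(2),np.round(t,3),round(q,3))
# container corners
print("lid/case grips", ray("top",[(90,241)],.086).round(3), "lid corners z.06",ray("top",[(47,182),(149,180),(147,249),(45,250)],.06).round(3).tolist())
print("tray top z.03",ray("top",[(341,204),(433,195),(443,266),(352,276)],.03).round(3).tolist())
print("wax",ray("top",[(135,300)],.045).round(3))
c=cv2.resize(im[140:310,20:460],None,fx=1.8,fy=3.0*0.6,interpolation=cv2.INTER_CUBIC); cv2.imwrite("pics/c1.png",c)
c=cv2.resize(im[160:285,165:330],None,fx=4.6,fy=4.6,interpolation=cv2.INTER_CUBIC); cv2.imwrite("pics/c2.png",c)
E
```

```text
(187, 255) [ 17 109 198]
(248, 256) [ 17 112 203]
(296, 180) [ 15 107 201]
(303, 262) [ 16 110 197]
(182, 232) [ 17 158 178]
(300, 208) [ 19 153 182]
(302, 241) [ 19 152 164]
(250, 237) [ 19 156 203]
(230, 200) [ 13 152 175]
(330, 300) [ 13 153 163]
(200, 240) [ 13 153 165]
(90, 241) [ 16 109 189]
[   0   59  472   21 6190] [245.  69.] [ 0.921 -0.   ] [0. 1.] [-0.579  0.631] 0.052
[144 116  44  10 349] [166. 120.] [0.778 0.194] [0.06 1.  ] [-0.052  0.056] 0.023
[192 120  24   6  30] [202. 121.] [0.775 0.105] [-0.05  1.  ] [-0.032  0.025] 0.013
[289 168  18  30 328] [296. 183.] [ 0.619 -0.125] [-0.99 -0.15] [-0.039  0.034] 0.039
[ 341  193  107   85 6243] [389. 236.] [ 0.496 -0.337] [-0.21  0.98] [-0.128  0.105] 0.194
[ 77 237  26   8 176] [ 89. 240.] [0.481 0.357] [-0.01  1.  ] [-0.03   0.028] 0.016
[174 237  24  35 417] [187. 254.] [0.452 0.129] [-0.94 -0.34] [-0.035  0.039] 0.043
[241 237  17  34 371] [248. 252.] [ 0.456 -0.011] [-1.    0.09] [-0.034  0.039] 0.038
[295 242  18  33 365] [304. 257.] [ 0.445 -0.138] [-1.    0.05] [-0.034  0.038] 0.039
[135 285  18  32  49] [147. 303.] [0.343 0.214] [-0.98  0.19] [-0.036  0.033] 0.032
lid/case grips [[0.474 0.329 0.086]] lid corners z.06 [[0.61, 0.452, 0.06], [0.616, 0.218, 0.06], [0.459, 0.212, 0.06], [0.456, 0.437, 0.06]]
tray top z.03 [[0.568, -0.228, 0.03], [0.591, -0.446, 0.03], [0.427, -0.452, 0.03], [0.404, -0.245, 0.03]]
wax [[0.35  0.235 0.045]]
```

View pics/c2.png

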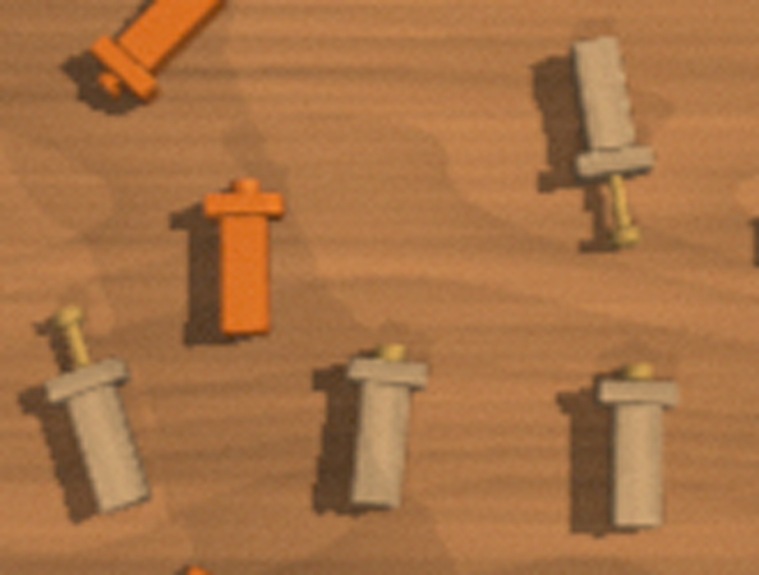

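Confirmed in the crop: A and C are drawn, B and D are home, and the other three are orange. Next is a helper that computes moves, then on to the lid grip.

```bash
cat > go.py <<'E'
from h import *
from scipy.spatial.transform import Rotation as Ro
def go(p,ang,o=None):
    "ang: wanted world angle (deg) of tool y, mod 180. prints rz total then tool shift after it (mm)"
    o=o or r.get_obs(); R=Ro.from_rotvec(o["orientation"]).as_matrix()
    cur=np.degrees(np.arctan2(R[1,1],R[0,1])); d=(ang-cur+90)%180-90
    # tool z down: +rz lowers world angle
    R2=R@Ro.from_euler("z",-d,degrees=True).as_matrix()
    s=R2.T@(np.array(p)-o["tcp_pos"])*1000
    print("t",round(o["clock"],2),"tcp",o["tcp_pos"].round(4),"tilt",R[:,2].round(3),"yang",round(cur,1),"| rz",round(-d,1),"shift",s.round(1),"j7",round(o["joints"][6],2),"w",round(o["grip_width"],4),"F",np.round(o["contact_force"],1),"gf",round(o["gripper_force"],1))
E
python3 - <<'E'
from go import *
im=cv2.imread("pics/top0.png"); hsv=cv2.cvtColor(im,cv2.COLOR_BGR2HSV)
m=cv2.inRange(hsv,(8,40,125),(30,135,255)); ys,xs=np.nonzero(m[230:250,70:110]); 
P=ray("top",np.c_[xs+70,ys+230],.086); print(P.min(0),P.max(0),P.mean(0))
g=P.mean(0)
go([g[0],g[1],.16],0.7)
E
```

```text
[0.46749975 0.30279867 0.086     ] [0.48274271 0.35728318 0.086     ] [0.47609058 0.33077228 0.086     ]
t 0.1 tcp [0.1979 0.6448 0.2524] tilt [-0.    -0.002 -1.   ] yang 72.9 | rz 72.2 shift [-317.2  274.3   92.8] j7 -0.08 w 0.0856 F [-0.6 -0.1  0.3] gf 0.0
```

Call:
step_arm(
  moves=[
    {"rz":10.3,"gripper":0.2},
    {"rz":10.3,"gripper":0.2},
    {"rz":10.3,"gripper":0.2},
    {"rz":10.3,"gripper":0.2},
    {"rz":10.3,"gripper":0.2},
    {"rz":10.3,"gripper":0.2},
    {"rz":10.4,"gripper":0.2},
    {"dx":-39.6,"dy":34.3,"dz":11.6},
    {"dx":-39.6,"dy":34.3,"dz":11.6},
    {"dx":-39.6,"dy":34.3,"dz":11.6},
    {"dx":-39.6,"dy":34.3,"dz":11.6},
    {"dx":-39.6,"dy":34.3,"dz":11.6},
    {"dx":-39.6,"dy":34.3,"dz":11.6},
    {"dx":-39.6,"dy":34.3,"dz":11.6},
    {"dx":-39.6,"dy":34.3,"dz":11.6},
    {"dz":0},
    {"dz":0},
  ],
  grip_force=30,
)

```text
invalid input at $.moves[0]: expected keys rx, ry, rz, dx, dy, dz, gripper
```

Run:
```python
from go import *
go([.475,.331,.087],0.7)
```

```text
t 0.1 tcp [0.1979 0.6448 0.2524] tilt [-0.    -0.002 -1.   ] yang 72.9 | rz 72.2 shift [-316.9  273.3  165.8] j7 -0.08 w 0.0856 F [-0.6 -0.1  0.3] gf 0.0
```

Call:
step_arm(
  moves=[
    {"rx":0,"ry":0,"rz":10.3,"dx":0,"dy":0,"dz":0,"gripper":0.2},
    {"rx":0,"ry":0,"rz":10.3,"dx":0,"dy":0,"dz":0,"gripper":0.2},
    {"rx":0,"ry":0,"rz":10.3,"dx":0,"dy":0,"dz":0,"gripper":0.2},
    {"rx":0,"ry":0,"rz":10.3,"dx":0,"dy":0,"dz":0,"gripper":0.2},
    {"rx":0,"ry":0,"rz":10.3,"dx":0,"dy":0,"dz":0,"gripper":0.2},
    {"rx":0,"ry":0,"rz":10.3,"dx":0,"dy":0,"dz":0,"gripper":0.2},
    {"rx":0,"ry":0,"rz":10.4,"dx":0,"dy":0,"dz":0,"gripper":0.2},
    {"rx":0,"ry":0,"rz":0,"dx":-39.6,"dy":34.2,"dz":11.6,"gripper":0.2},
    {"rx":0,"ry":0,"rz":0,"dx":-39.6,"dy":34.2,"dz":11.6,"gripper":0.2},
    {"rx":0,"ry":0,"rz":0,"dx":-39.6,"dy":34.2,"dz":11.6,"gripper":0.2},
    {"rx":0,"ry":0,"rz":0,"dx":-39.6,"dy":34.2,"dz":11.6,"gripper":0.2},
    {"rx":0,"ry":0,"rz":0,"dx":-39.6,"dy":34.2,"dz":11.6,"gripper":0.2},
    {"rx":0,"ry":0,"rz":0,"dx":-39.6,"dy":34.2,"dz":11.6,"gripper":0.2},
    {"rx":0,"ry":0,"rz":0,"dx":-39.6,"dy":34.2,"dz":11.6,"gripper":0.2},
    {"rx":0,"ry":0,"rz":0,"dx":-39.6,"dy":34.2,"dz":11.6,"gripper":0.2},
    {"rx":0,"ry":0,"rz":0,"dx":0,"dy":0,"dz":0,"gripper":0.2},
    {"rx":0,"ry":0,"rz":0,"dx":0,"dy":0,"dz":0,"gripper":0.2},
  ],
  grip_force=30,
)

```text
clock: 2.22
tcp_pos: [0.4753, 0.3323, 0.1602]
orientation: [-2.207, -2.235, 0.001]
contact_force: [0.4, 1.0, -0.1]
grip_width: 0.0511
gripper_force: 0.0
```

Run:
```python
from go import *
go([.475,.331,.087],0.7)
```

```text
t 2.23 tcp [0.4753 0.3323 0.1602] tilt [-0.001  0.    -1.   ] yang 0.7 | rz 0.0 shift [-1.3 -0.3 73.2] j7 -0.52 w 0.0511 F [ 0.4  1.  -0.1] gf 0.0
```

Call:
step_arm(
  moves=[
    {"rx":0,"ry":0,"rz":0,"dx":-1.0,"dy":0,"dz":30,"gripper":0.2},
    {"rx":0,"ry":0,"rz":0,"dx":0,"dy":0,"dz":30,"gripper":0.2},
    {"rx":0,"ry":0,"rz":0,"dx":0,"dy":0,"dz":12,"gripper":0.2},
    {"rx":0,"ry":0,"rz":0,"dx":0,"dy":0,"dz":0,"gripper":-0.7},
    {"rx":0,"ry":0,"rz":0,"dx":0,"dy":0,"dz":0,"gripper":-0.7},
    {"rx":0,"ry":0,"rz":0,"dx":0,"dy":0,"dz":0,"gripper":-0.7},
    {"rx":0,"ry":0,"rz":0,"dx":0,"dy":0,"dz":0,"gripper":-0.7},
    {"rx":0,"ry":0,"rz":0,"dx":0,"dy":0,"dz":0,"gripper":-0.7},
  ],
  grip_force=30,
)

```text
clock: 3.22
tcp_pos: [0.4762, 0.3319, 0.0896]
orientation: [-2.206, -2.236, -0.003]
contact_force: [-0.4, -0.1, 6.7]
grip_width: 0.0154
gripper_force: 31.8
```

Call:
step_arm(
  moves=[
    {"rx":0,"ry":0,"rz":0,"dx":0,"dy":8,"dz":0,"gripper":-0.7},
    {"rx":0,"ry":0,"rz":0,"dx":0,"dy":15,"dz":0,"gripper":-0.7},
    {"rx":0,"ry":0,"rz":0,"dx":0,"dy":15,"dz":0,"gripper":-0.7},
    {"rx":0,"ry":0,"rz":0,"dx":0,"dy":15,"dz":0,"gripper":-0.7},
    {"rx":0,"ry":0,"rz":0,"dx":0,"dy":15,"dz":0,"gripper":-0.7},
    {"rx":0,"ry":0,"rz":0,"dx":0,"dy":15,"dz":0,"gripper":-0.7},
    {"rx":0,"ry":0,"rz":0,"dx":0,"dy":15,"dz":0,"gripper":-0.7},
    {"rx":0,"ry":0,"rz":0,"dx":0,"dy":15,"dz":0,"gripper":-0.7},
    {"rx":0,"ry":0,"rz":0,"dx":0,"dy":12,"dz":0,"gripper":-0.7},
    {"rx":0,"ry":0,"rz":0,"dx":0,"dy":0,"dz":0,"gripper":-0.7},
    {"rx":0,"ry":0,"rz":0,"dx":0,"dy":0,"dz":0,"gripper":-0.7},
  ],
  grip_force=30,
)

```text
clock: 4.6
tcp_pos: [0.6018, 0.3363, 0.0897]
orientation: [-2.204, -2.237, -0.01]
contact_force: [2.8, 6.6, 0.2]
grip_width: 0.0152
gripper_force: 30.7
```

Call:
step_arm(
  moves=[
    {"rx":0,"ry":0,"rz":0,"dx":2,"dy":4,"dz":0,"gripper":-0.7},
    {"rx":0,"ry":0,"rz":0,"dx":0,"dy":3,"dz":0,"gripper":-0.7},
    {"rx":0,"ry":0,"rz":0,"dx":0,"dy":0,"dz":0,"gripper":-0.7},
  ],
  grip_force=30,
)

```text
clock: 4.97
tcp_pos: [0.608, 0.3365, 0.0897]
orientation: [-2.205, -2.236, -0.004]
contact_force: [-0.6, 3.3, 6.1]
grip_width: 0.0155
gripper_force: 32.4
```

Call:
step_arm(
  moves=[
    {"rx":0,"ry":0,"rz":0,"dx":0,"dy":4,"dz":0,"gripper":-0.7},
    {"rx":0,"ry":0,"rz":0,"dx":0,"dy":0,"dz":0,"gripper":-0.7},
    {"rx":0,"ry":0,"rz":0,"dx":0,"dy":0,"dz":0,"gripper":-0.7},
  ],
  grip_force=30,
)

```text
clock: 5.35
tcp_pos: [0.612, 0.3367, 0.0897]
orientation: [-2.205, -2.236, -0.005]
contact_force: [-1.2, 3.5, 4.7]
grip_width: 0.0152
gripper_force: 32.3
```

Call:
step_arm(
  moves=[
    {"rx":0,"ry":0,"rz":0,"dx":0,"dy":4,"dz":0,"gripper":-0.7},
    {"rx":0,"ry":0,"rz":0,"dx":0,"dy":4,"dz":0,"gripper":-0.7},
    {"rx":0,"ry":0,"rz":0,"dx":0,"dy":0,"dz":0,"gripper":-0.7},
    {"rx":0,"ry":0,"rz":0,"dx":0,"dy":0,"dz":0,"gripper":-0.7},
  ],
  grip_force=30,
)

```text
clock: 5.85
tcp_pos: [0.6181, 0.3369, 0.0896]
orientation: [-2.203, -2.235, 0.0]
contact_force: [-7.3, 2.3, 9.6]
grip_width: 0.0154
gripper_force: 32.8
```

Run:
```python
from go import *
im=grab("top","t1.png"); im2=grab("scene","s1.png")
cv2.imwrite("pics/c3.png",np.hstack([cv2.resize(im[90:290,20:200],(540,600)),cv2.resize(im2[120:260,280:450][:,:75],(260,600))])) 
go([.475,.331,.087],0.7)
```

```text
t 5.95 tcp [0.6181 0.3369 0.0896] tilt [-0.002  0.002 -1.   ] yang 0.8 | rz 0.1 shift [  -4.2 -143.1    3. ] j7 -0.36 w 0.0155 F [-7.   2.4  9.2] gf 32.8
```

View pics/t1.png

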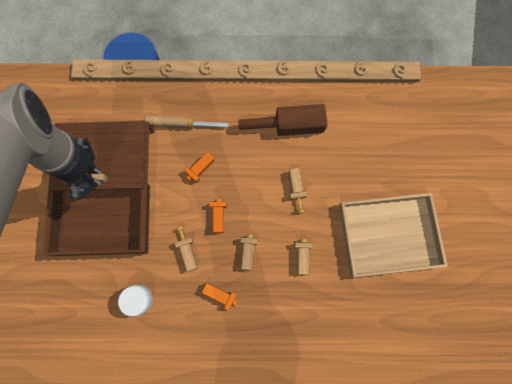

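The lid is at its stop: it moved 142 mm and met 7 N. The case interior is visible at (97,220). Releasing and going to B.

Call:
step_arm(
  moves=[
    {"rx":0,"ry":0,"rz":0,"dx":0,"dy":-3,"dz":0,"gripper":-0.7},
    {"rx":0,"ry":0,"rz":0,"dx":0,"dy":0,"dz":0,"gripper":0},
    {"rx":0,"ry":0,"rz":0,"dx":0,"dy":0,"dz":0,"gripper":0},
    {"rx":0,"ry":0,"rz":0,"dx":0,"dy":0,"dz":0,"gripper":0},
    {"rx":0,"ry":0,"rz":0,"dx":0,"dy":0,"dz":-30,"gripper":0},
    {"rx":0,"ry":0,"rz":0,"dx":0,"dy":0,"dz":-30,"gripper":0},
    {"rx":0,"ry":0,"rz":0,"dx":0,"dy":0,"dz":0,"gripper":0},
  ],
  grip_force=30,
)

```text
clock: 6.82
tcp_pos: [0.6184, 0.335, 0.1511]
orientation: [2.207, 2.234, 0.007]
contact_force: [0.1, -0.2, -0.5]
grip_width: 0.0426
gripper_force: 0.0
```

Run:
```python
from go import *
im=cv2.imread("pics/t1.png")
m,o=gauges(im,roi=(165,160,330,290)) if 0 else __import__("meas").gauges(im,roi=(165,160,330,290))
for s,c,mu,a,t,q in o: 
    sg=1 if t[1]<-t[0] else -1   # cross end is the nearer end
    d=a*sg; print(c.round(),"centre",(mu-.009*d).round(4),"dir",np.degrees(np.arctan2(d[1],d[0])).round(1),np.round(t,3),round(q,3))
print(ray("top",[(50,251),(148,250)],.052).round(3).tolist(), ray("top",[(53,249),(143,249),(147,190),(53,190)],.052).round(3).tolist())
go([.447,-.010,.10],85)
```

```text
[296. 183.] centre [ 0.6276 -0.1242] dir -171.7 [-0.039  0.033] 0.039
[187. 254.] centre [0.4434 0.126 ] dir 20.4 [-0.035  0.039] 0.042
[248. 252.] centre [ 0.4467 -0.0096] dir -5.2 [-0.034  0.039] 0.04
[303. 257.] centre [ 0.4365 -0.1375] dir -2.3 [-0.034  0.038] 0.039
[[0.454, 0.43, 0.052], [0.458, 0.212, 0.052]] [[0.459, 0.424, 0.052], [0.46, 0.223, 0.052], [0.594, 0.223, 0.052], [0.593, 0.44, 0.052]]
t 6.83 tcp [0.6184 0.335  0.1511] tilt [ 0.004  0.002 -1.   ] yang 0.7 | rz -84.3 shift [ 140.9 -358.8   49.7] j7 -0.38 w 0.0426 F [ 0.1 -0.2 -0.5] gf 0.0
```

Call:
step_arm(
  moves=[
    {"rx":0,"ry":0,"rz":-10.5,"dx":0,"dy":0,"dz":0,"gripper":0},
    {"rx":0,"ry":0,"rz":-10.5,"dx":0,"dy":0,"dz":0,"gripper":0.1},
    {"rx":0,"ry":0,"rz":-10.5,"dx":0,"dy":0,"dz":0,"gripper":0.1},
    {"rx":0,"ry":0,"rz":-10.5,"dx":0,"dy":0,"dz":0,"gripper":0.1},
    {"rx":0,"ry":0,"rz":-10.5,"dx":0,"dy":0,"dz":0,"gripper":0.1},
    {"rx":0,"ry":0,"rz":-10.5,"dx":0,"dy":0,"dz":0,"gripper":0.1},
    {"rx":0,"ry":0,"rz":-10.5,"dx":0,"dy":0,"dz":0,"gripper":0.1},
    {"rx":0,"ry":0,"rz":-10.5,"dx":0,"dy":0,"dz":0,"gripper":0.1},
    {"rx":0,"ry":0,"rz":0,"dx":17.6,"dy":-44.8,"dz":0,"gripper":0.1},
    {"rx":0,"ry":0,"rz":0,"dx":17.6,"dy":-44.8,"dz":0,"gripper":0.1},
    {"rx":0,"ry":0,"rz":0,"dx":17.6,"dy":-44.8,"dz":8,"gripper":0.1},
    {"rx":0,"ry":0,"rz":0,"dx":17.6,"dy":-44.8,"dz":8,"gripper":0.1},
    {"rx":0,"ry":0,"rz":0,"dx":17.6,"dy":-44.8,"dz":8,"gripper":0.1},
    {"rx":0,"ry":0,"rz":0,"dx":17.6,"dy":-44.8,"dz":8,"gripper":0.1},
    {"rx":0,"ry":0,"rz":0,"dx":17.6,"dy":-44.8,"dz":8,"gripper":0.1},
    {"rx":0,"ry":0,"rz":0,"dx":17.6,"dy":-44.8,"dz":8,"gripper":0.1},
    {"rx":0,"ry":0,"rz":0,"dx":0,"dy":0,"dz":0,"gripper":0.1},
  ],
  grip_force=30,
)

```text
clock: 8.95
tcp_pos: [0.4401, -0.0129, 0.0991]
orientation: [-0.154, -3.133, 0.003]
contact_force: [-0.7, 0.5, 0.1]
grip_width: 0.0467
gripper_force: 0.0
```

Run:
```python
from go import *
from meas import gauges
im=grab("top","t2.png")
for s,c,mu,a,t,q in gauges(im,roi=(165,160,330,290))[1]:
    print(c.round(),mu.round(3),s[4])
go([.4467,-.0096,.026],84.8)
```

```text
[297. 183.] [ 0.619 -0.126] 328
[278. 217.] [ 0.537 -0.08 ] 42
[230. 217.] [0.538 0.032] 32
[186. 252.] [0.456 0.131] 373
[303. 257.] [ 0.445 -0.138] 376
t 9.0 tcp [ 0.442  -0.0107  0.0997] tilt [-0.002 -0.001 -1.   ] yang 84.5 | rz -0.3 shift [-4.7  1.6 73.7] j7 1.36 w 0.047 F [ 0.4  0.7 -0.1] gf 0.0
```

Call:
step_arm(
  moves=[
    {"rx":0,"ry":0,"rz":0,"dx":-4.5,"dy":1.0,"dz":30,"gripper":0.1},
    {"rx":0,"ry":0,"rz":0,"dx":0,"dy":0,"dz":30,"gripper":0.1},
    {"rx":0,"ry":0,"rz":0,"dx":0,"dy":0,"dz":13.5,"gripper":0.1},
    {"rx":0,"ry":0,"rz":0,"dx":0,"dy":0,"dz":0,"gripper":0.1},
    {"rx":0,"ry":0,"rz":0,"dx":0,"dy":0,"dz":0,"gripper":-0.6},
    {"rx":0,"ry":0,"rz":0,"dx":0,"dy":0,"dz":0,"gripper":-0.6},
    {"rx":0,"ry":0,"rz":0,"dx":0,"dy":0,"dz":0,"gripper":-0.6},
    {"rx":0,"ry":0,"rz":0,"dx":0,"dy":0,"dz":0,"gripper":-0.6},
    {"rx":0,"ry":0,"rz":0,"dx":0,"dy":0,"dz":0,"gripper":-0.6},
  ],
  grip_force=30,
)

```text
clock: 10.12
tcp_pos: [0.4489, -0.0083, 0.0279]
orientation: [0.144, 3.136, 0.001]
contact_force: [-0.4, 0.2, 7.0]
grip_width: 0.0234
gripper_force: 30.5
```

Call:
step_arm(
  moves=[
    {"rx":0,"ry":0,"rz":0,"dx":0,"dy":0,"dz":-10,"gripper":-0.6},
    {"rx":0,"ry":0,"rz":0,"dx":0,"dy":0,"dz":-25,"gripper":-0.6},
    {"rx":0,"ry":0,"rz":0,"dx":0,"dy":0,"dz":-30,"gripper":-0.6},
    {"rx":0,"ry":0,"rz":0,"dx":0,"dy":0,"dz":-30,"gripper":-0.6},
    {"rx":0,"ry":0,"rz":0,"dx":0,"dy":0,"dz":0,"gripper":-0.6},
  ],
  grip_force=30,
)

```text
clock: 10.75
tcp_pos: [0.4495, -0.0085, 0.1243]
orientation: [0.145, 3.133, 0.001]
contact_force: [-0.8, -0.1, -1.3]
grip_width: 0.0235
gripper_force: 29.6
```

Run:
```python
from go import *
go([.515,.285,.12],91.5)
```

```text
t 10.75 tcp [ 0.4495 -0.0085  0.1243] tilt [ 0.005  0.001 -1.   ] yang 84.7 | rz -6.8 shift [-73.1 291.7   4.7] j7 1.36 w 0.0235 F [-0.8 -0.1 -1.3] gf 29.6
```

Call:
step_arm(
  moves=[
    {"rx":0,"ry":0,"rz":-6.8,"dx":0,"dy":0,"dz":0,"gripper":-0.6},
    {"rx":0,"ry":0,"rz":0,"dx":-10.4,"dy":41.7,"dz":0,"gripper":-0.6},
    {"rx":0,"ry":0,"rz":0,"dx":-10.4,"dy":41.7,"dz":0,"gripper":-0.6},
    {"rx":0,"ry":0,"rz":0,"dx":-10.4,"dy":41.7,"dz":0,"gripper":-0.6},
    {"rx":0,"ry":0,"rz":0,"dx":-10.4,"dy":41.7,"dz":0,"gripper":-0.6},
    {"rx":0,"ry":0,"rz":0,"dx":-10.4,"dy":41.7,"dz":0,"gripper":-0.6},
    {"rx":0,"ry":0,"rz":0,"dx":-10.4,"dy":41.7,"dz":0,"gripper":-0.6},
    {"rx":0,"ry":0,"rz":0,"dx":-10.4,"dy":41.7,"dz":0,"gripper":-0.6},
    {"rx":0,"ry":0,"rz":0,"dx":0,"dy":0,"dz":0,"gripper":-0.6},
    {"rx":0,"ry":0,"rz":0,"dx":0,"dy":0,"dz":0,"gripper":-0.6},
  ],
  grip_force=30,
)

```text
clock: 12.0
tcp_pos: [0.5124, 0.2841, 0.1208]
orientation: [0.042, -3.139, 0.003]
contact_force: [-0.4, -0.2, -1.2]
grip_width: 0.0233
gripper_force: 29.7
```

Run:
```python
from go import *
im=grab("top","t3.png"); im2=grab("scene","s3.png")
cv2.imwrite("pics/c4.png",np.hstack([cv2.resize(im[150:270,20:180],(400,300)),cv2.resize(im2[120:240,290:450],(400,300))]))
go([.515,.285,.035],91.5)
```

```text
t 12.1 tcp [0.5128 0.2833 0.1213] tilt [-0.001 -0.002 -1.   ] yang 91.4 | rz -0.1 shift [-2.4  1.7 86.3] j7 0.94 w 0.0234 F [ 0.5  0.1 -0.9] gf 29.7
```

View pics/c4.png

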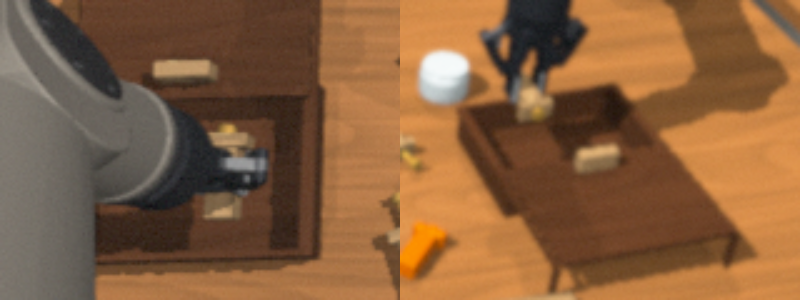

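The crop shows the gauge held over the right half of the open case (about 230,170 in the crop), clear of the walls. Lowering and releasing.

Call:
step_arm(
  moves=[
    {"rx":0,"ry":0,"rz":0,"dx":0,"dy":1.5,"dz":30,"gripper":-0.6},
    {"rx":0,"ry":0,"rz":0,"dx":0,"dy":0,"dz":30,"gripper":-0.6},
    {"rx":0,"ry":0,"rz":0,"dx":0,"dy":0,"dz":18,"gripper":-0.6},
    {"rx":0,"ry":0,"rz":0,"dx":0,"dy":0,"dz":7,"gripper":-0.6},
    {"rx":0,"ry":0,"rz":0,"dx":0,"dy":0,"dz":0,"gripper":-0.6},
  ],
  grip_force=30,
)

```text
clock: 12.72
tcp_pos: [0.5132, 0.2865, 0.0371]
orientation: [0.041, -3.141, 0.0]
contact_force: [-0.5, 0.3, -0.8]
grip_width: 0.0235
gripper_force: 29.7
```

Call:
step_arm(
  moves=[
    {"rx":0,"ry":0,"rz":0,"dx":0,"dy":0,"dz":0,"gripper":-0.1},
    {"rx":0,"ry":0,"rz":0,"dx":0,"dy":0,"dz":0,"gripper":-0.1},
    {"rx":0,"ry":0,"rz":0,"dx":0,"dy":0,"dz":0,"gripper":-0.1},
    {"rx":0,"ry":0,"rz":0,"dx":0,"dy":0,"dz":-30,"gripper":-0.1},
    {"rx":0,"ry":0,"rz":0,"dx":0,"dy":0,"dz":-30,"gripper":0.1},
    {"rx":0,"ry":0,"rz":0,"dx":0,"dy":0,"dz":-30,"gripper":0.1},
    {"rx":0,"ry":0,"rz":0,"dx":0,"dy":0,"dz":0,"gripper":0.1},
  ],
  grip_force=30,
)

```text
clock: 13.6
tcp_pos: [0.5146, 0.2877, 0.1297]
orientation: [-0.042, 3.137, 0.004]
contact_force: [-0.4, -0.4, -0.6]
grip_width: 0.0472
gripper_force: 0.0
```

Run:
```python
from go import *
go([.4375,-.1375,.10],87.7)
```

```text
t 13.6 tcp [0.5146 0.2877 0.1297] tilt [ 0.004  0.003 -1.   ] yang 91.5 | rz 3.8 shift [  60.1 -428.    28.1] j7 0.94 w 0.0472 F [-0.4 -0.4 -0.6] gf 0.0
```

Call:
step_arm(
  moves=[
    {"rx":0,"ry":0,"rz":3.8,"dx":0,"dy":0,"dz":0,"gripper":0.1},
    {"rx":0,"ry":0,"rz":0,"dx":6.7,"dy":-47.5,"dz":0,"gripper":0.1},
    {"rx":0,"ry":0,"rz":0,"dx":6.7,"dy":-47.5,"dz":0,"gripper":0.1},
    {"rx":0,"ry":0,"rz":0,"dx":6.7,"dy":-47.5,"dz":0,"gripper":0.1},
    {"rx":0,"ry":0,"rz":0,"dx":6.7,"dy":-47.5,"dz":0,"gripper":0.1},
    {"rx":0,"ry":0,"rz":0,"dx":6.7,"dy":-47.5,"dz":0,"gripper":0.1},
    {"rx":0,"ry":0,"rz":0,"dx":6.7,"dy":-47.5,"dz":7,"gripper":0.1},
    {"rx":0,"ry":0,"rz":0,"dx":6.7,"dy":-47.5,"dz":7,"gripper":0.1},
    {"rx":0,"ry":0,"rz":0,"dx":6.7,"dy":-47.5,"dz":7,"gripper":0.1},
    {"rx":0,"ry":0,"rz":0,"dx":6.7,"dy":-47.5,"dz":7,"gripper":0.1},
    {"rx":0,"ry":0,"rz":0,"dx":0,"dy":0,"dz":0,"gripper":0.1},
    {"rx":0,"ry":0,"rz":0,"dx":0,"dy":0,"dz":0,"gripper":0.1},
  ],
  grip_force=30,
)

```text
clock: 15.1
tcp_pos: [0.4357, -0.1376, 0.0986]
orientation: [-0.062, -3.14, -0.001]
contact_force: [-0.8, 0.2, 0.6]
grip_width: 0.0469
gripper_force: 0.0
```

Run:
```python
from go import *
from meas import gauges
im=grab("top","t4.png"); im2=grab("scene","s4.png")
cv2.imwrite("pics/c5.png",np.hstack([cv2.resize(im[120:320,20:340],(800,500))]))
for s,c,mu,a,t,q in gauges(im,roi=(20,160,330,290))[1]:
    print(c.round(),mu.round(3),s[4])
go([.4375,-.1375,.027],87.7)
```

```text
[296. 183.] [ 0.619 -0.125] 328
[ 93. 177.] [0.632 0.362] 171
[121. 224.] [0.52  0.286] 424
[187. 254.] [0.452 0.129] 426
[298. 244.] [ 0.474 -0.127] 37
t 15.2 tcp [ 0.4362 -0.1367  0.0989] tilt [-0.     0.001 -1.   ] yang 87.9 | rz 0.2 shift [-1.3 -0.7 71.9] j7 1.72 w 0.0466 F [ 0.1  0.  -0.9] gf 0.0
```

View pics/c5.png

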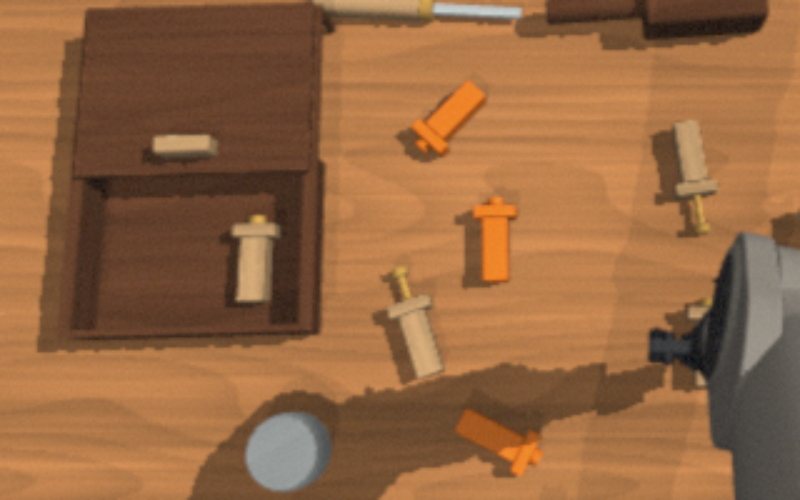

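B lies flat in the case (255,260 in the crop), rod home. Now grasping D.

Call:
step_arm(
  moves=[
    {"rx":0,"ry":0,"rz":0,"dx":-1.3,"dy":-0.7,"dz":30,"gripper":0.1},
    {"rx":0,"ry":0,"rz":0,"dx":0,"dy":0,"dz":30,"gripper":0.1},
    {"rx":0,"ry":0,"rz":0,"dx":0,"dy":0,"dz":11.5,"gripper":0.1},
    {"rx":0,"ry":0,"rz":0,"dx":0,"dy":0,"dz":0,"gripper":0.1},
    {"rx":0,"ry":0,"rz":0,"dx":0,"dy":0,"dz":0,"gripper":-0.6},
    {"rx":0,"ry":0,"rz":0,"dx":0,"dy":0,"dz":0,"gripper":-0.6},
    {"rx":0,"ry":0,"rz":0,"dx":0,"dy":0,"dz":0,"gripper":-0.6},
    {"rx":0,"ry":0,"rz":0,"dx":0,"dy":0,"dz":0,"gripper":-0.6},
    {"rx":0,"ry":0,"rz":0,"dx":0,"dy":0,"dz":0,"gripper":-0.6},
  ],
  grip_force=30,
)

```text
clock: 16.32
tcp_pos: [0.4381, -0.1388, 0.0285]
orientation: [0.062, 3.139, -0.0]
contact_force: [-0.7, 0.9, 7.5]
grip_width: 0.0232
gripper_force: 30.5
```

Call:
step_arm(
  moves=[
    {"rx":0,"ry":0,"rz":0,"dx":0,"dy":0,"dz":-10,"gripper":-0.6},
    {"rx":0,"ry":0,"rz":0,"dx":0,"dy":0,"dz":-25,"gripper":-0.6},
    {"rx":0,"ry":0,"rz":0,"dx":0,"dy":0,"dz":-30,"gripper":-0.6},
    {"rx":0,"ry":0,"rz":0,"dx":0,"dy":0,"dz":-30,"gripper":-0.6},
    {"rx":0,"ry":0,"rz":0,"dx":0,"dy":0,"dz":0,"gripper":-0.6},
  ],
  grip_force=30,
)

```text
clock: 16.95
tcp_pos: [0.4386, -0.1393, 0.1249]
orientation: [0.063, 3.136, -0.001]
contact_force: [0.5, 0.1, -0.5]
grip_width: 0.0231
gripper_force: 29.5
```

Run:
```python
from go import *
go([.512,.374,.122],91.5)
```

```text
t 16.95 tcp [ 0.4386 -0.1393  0.1249] tilt [ 0.005 -0.001 -1.   ] yang 87.7 | rz -3.8 shift [-86.8 511.2   2.8] j7 1.72 w 0.0231 F [ 0.5  0.1 -0.5] gf 29.5
```

11 rows of (-7.9, 46.5).

Call:
step_arm(
  moves=[
    {"rx":0,"ry":0,"rz":-3.8,"dx":0,"dy":0,"dz":0,"gripper":-0.6},
    {"rx":0,"ry":0,"rz":0,"dx":-7.9,"dy":46.5,"dz":0,"gripper":-0.6},
    {"rx":0,"ry":0,"rz":0,"dx":-7.9,"dy":46.5,"dz":0,"gripper":-0.6},
    {"rx":0,"ry":0,"rz":0,"dx":-7.9,"dy":46.5,"dz":0,"gripper":-0.6},
    {"rx":0,"ry":0,"rz":0,"dx":-7.9,"dy":46.5,"dz":0,"gripper":-0.6},
    {"rx":0,"ry":0,"rz":0,"dx":-7.9,"dy":46.5,"dz":0,"gripper":-0.6},
    {"rx":0,"ry":0,"rz":0,"dx":-7.9,"dy":46.5,"dz":0,"gripper":-0.6},
    {"rx":0,"ry":0,"rz":0,"dx":-7.9,"dy":46.5,"dz":0,"gripper":-0.6},
    {"rx":0,"ry":0,"rz":0,"dx":-7.9,"dy":46.5,"dz":0,"gripper":-0.6},
    {"rx":0,"ry":0,"rz":0,"dx":-7.9,"dy":46.5,"dz":0,"gripper":-0.6},
    {"rx":0,"ry":0,"rz":0,"dx":-7.9,"dy":46.5,"dz":0,"gripper":-0.6},
    {"rx":0,"ry":0,"rz":0,"dx":-7.9,"dy":46.5,"dz":0,"gripper":-0.6},
    {"rx":0,"ry":0,"rz":0,"dx":0,"dy":0,"dz":0,"gripper":-0.6},
    {"rx":0,"ry":0,"rz":0,"dx":0,"dy":0,"dz":0,"gripper":-0.6},
  ],
  grip_force=30,
)

```text
clock: 18.7
tcp_pos: [0.5099, 0.3736, 0.1214]
orientation: [0.042, -3.14, 0.003]
contact_force: [0.4, -0.5, 0.2]
grip_width: 0.0234
gripper_force: 29.6
```

Run:
```python
from go import *
im=grab("top","t5.png"); im2=grab("scene","s5.png")
cv2.imwrite("pics/c6.png",np.hstack([cv2.resize(im[150:270,20:180],(400,300)),cv2.resize(im2[120:240,290:450],(400,300))]))
go([.512,.374,.036],91.5)
```

```text
t 18.8 tcp [0.5104 0.3727 0.1219] tilt [-0.001 -0.002 -1.   ] yang 91.4 | rz -0.1 shift [-1.7  1.4 85.9] j7 0.81 w 0.0234 F [ 0.1 -0.6 -0.9] gf 29.6
```

View pics/c6.png

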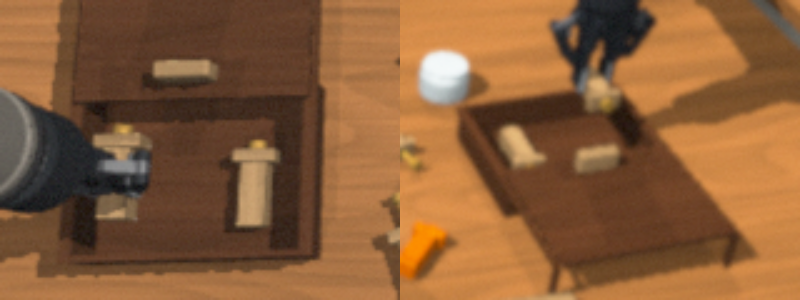

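D is held over the left half of the case (120,170 in the crop), and B rests at (255,185). Shifting 5 mm inward and lowering.

Call:
step_arm(
  moves=[
    {"rx":0,"ry":0,"rz":0,"dx":0,"dy":-5,"dz":30,"gripper":-0.6},
    {"rx":0,"ry":0,"rz":0,"dx":0,"dy":0,"dz":30,"gripper":-0.6},
    {"rx":0,"ry":0,"rz":0,"dx":0,"dy":0,"dz":18,"gripper":-0.6},
    {"rx":0,"ry":0,"rz":0,"dx":0,"dy":0,"dz":7.5,"gripper":-0.6},
    {"rx":0,"ry":0,"rz":0,"dx":0,"dy":0,"dz":0,"gripper":-0.6},
  ],
  grip_force=30,
)

```text
clock: 19.42
tcp_pos: [0.5107, 0.3697, 0.0371]
orientation: [-0.042, 3.141, -0.0]
contact_force: [0.5, -0.1, 0.2]
grip_width: 0.0235
gripper_force: 29.7
```

Call:
step_arm(
  moves=[
    {"rx":0,"ry":0,"rz":0,"dx":0,"dy":0,"dz":0,"gripper":-0.1},
    {"rx":0,"ry":0,"rz":0,"dx":0,"dy":0,"dz":0,"gripper":-0.1},
    {"rx":0,"ry":0,"rz":0,"dx":0,"dy":0,"dz":0,"gripper":-0.1},
    {"rx":0,"ry":0,"rz":0,"dx":0,"dy":0,"dz":-30,"gripper":-0.1},
    {"rx":0,"ry":0,"rz":0,"dx":0,"dy":0,"dz":-30,"gripper":0.1},
    {"rx":0,"ry":0,"rz":0,"dx":0,"dy":0,"dz":-30,"gripper":0.1},
    {"rx":0,"ry":0,"rz":0,"dx":0,"dy":0,"dz":0,"gripper":0.1},
  ],
  grip_force=30,
)

```text
clock: 20.3
tcp_pos: [0.512, 0.371, 0.1299]
orientation: [-0.042, 3.137, 0.005]
contact_force: [0.6, -0.1, -0.4]
grip_width: 0.0469
gripper_force: 0.0
```

Run:
```python
from go import *
from meas import gauges
im=grab("top","t6.png")
for s,c,mu,a,t,q in gauges(im,roi=(20,160,330,310))[1]:
    sg=1 if t[1]<-t[0] else -1; d=a*sg
    print(c.round(),"centre",(mu-.009*d).round(4),"dir",np.degrees(np.arctan2(d[1],d[0])).round(1),s[4])
go([.4434,.126,.10],20.4+90)
```

```text
[296. 183.] centre [ 0.6276 -0.124 ] dir -171.4 329
[ 93. 177.] centre [0.6324 0.3545] dir 90.8 158
[ 86. 226.] centre [0.5238 0.3658] dir 175.5 363
[121. 223.] centre [0.5117 0.2858] dir 3.0 404
[187. 254.] centre [0.4434 0.126 ] dir 20.5 418
[147. 294.] centre [0.3695 0.2202] dir -146.9 38
t 20.35 tcp [0.511  0.3703 0.1282] tilt [ 0.002  0.002 -1.   ] yang 91.5 | rz -18.9 shift [ 148.6 -205.4   27.7] j7 0.82 w 0.0471 F [-0.3  0.1 -0.6] gf 0.0
```

Call:
step_arm(
  moves=[
    {"rx":0,"ry":0,"rz":-9.5,"dx":0,"dy":0,"dz":0,"gripper":0.1},
    {"rx":0,"ry":0,"rz":-9.4,"dx":0,"dy":0,"dz":0,"gripper":0.1},
    {"rx":0,"ry":0,"rz":0,"dx":24.8,"dy":-34.2,"dz":0,"gripper":0.1},
    {"rx":0,"ry":0,"rz":0,"dx":24.8,"dy":-34.2,"dz":0,"gripper":0.1},
    {"rx":0,"ry":0,"rz":0,"dx":24.8,"dy":-34.2,"dz":0,"gripper":0.1},
    {"rx":0,"ry":0,"rz":0,"dx":24.8,"dy":-34.2,"dz":0,"gripper":0.1},
    {"rx":0,"ry":0,"rz":0,"dx":24.8,"dy":-34.2,"dz":14,"gripper":0.1},
    {"rx":0,"ry":0,"rz":0,"dx":24.8,"dy":-34.2,"dz":14,"gripper":0.1},
    {"rx":0,"ry":0,"rz":0,"dx":0,"dy":0,"dz":0,"gripper":0.1},
    {"rx":0,"ry":0,"rz":0,"dx":0,"dy":0,"dz":0,"gripper":0.1},
  ],
  grip_force=30,
)

```text
clock: 21.6
tcp_pos: [0.4427, 0.1261, 0.0987]
orientation: [0.557, -3.091, -0.001]
contact_force: [-0.2, 0.4, 0.4]
grip_width: 0.0471
gripper_force: 0.0
```

Run:
```python
from go import *
im=grab("top","t7.png"); im2=grab("scene","s7.png")
cv2.imwrite("pics/c7.png",np.hstack([cv2.resize(im[150:310,20:240],(440,320)),cv2.resize(im2[130:230,190:330],(360,320))]))
go([.4434,.126,.027],20.4+90)
```

```text
t 21.7 tcp [0.4432 0.127  0.0991] tilt [ 0.001  0.001 -1.   ] yang 110.5 | rz 0.1 shift [ 0.2 -1.  72.1] j7 1.42 w 0.047 F [ 1.3 -0.7 -0.5] gf 0.0
```

View pics/c7.png

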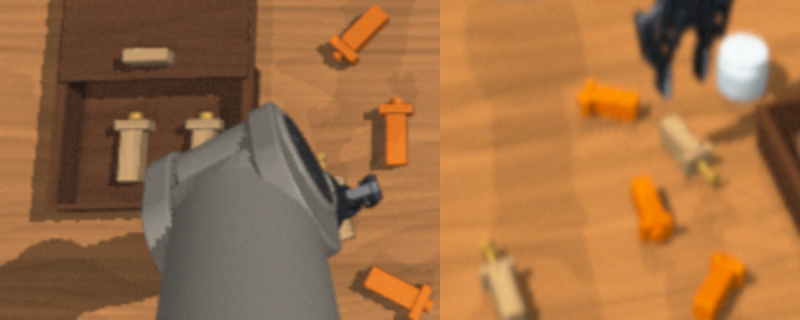

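Both home gauges lie in the case (130,150 and 205,130 in the crop), and the gripper stands over A. Grasping A.

Call:
step_arm(
  moves=[
    {"rx":0,"ry":0,"rz":0,"dx":0,"dy":-1,"dz":30,"gripper":0.1},
    {"rx":0,"ry":0,"rz":0,"dx":0,"dy":0,"dz":30,"gripper":0.1},
    {"rx":0,"ry":0,"rz":0,"dx":0,"dy":0,"dz":11.5,"gripper":0.1},
    {"rx":0,"ry":0,"rz":0,"dx":0,"dy":0,"dz":0,"gripper":0.1},
    {"rx":0,"ry":0,"rz":0,"dx":0,"dy":0,"dz":0,"gripper":-0.6},
    {"rx":0,"ry":0,"rz":0,"dx":0,"dy":0,"dz":0,"gripper":-0.6},
    {"rx":0,"ry":0,"rz":0,"dx":0,"dy":0,"dz":0,"gripper":-0.6},
    {"rx":0,"ry":0,"rz":0,"dx":0,"dy":0,"dz":0,"gripper":-0.6},
    {"rx":0,"ry":0,"rz":0,"dx":0,"dy":0,"dz":0,"gripper":-0.6},
  ],
  grip_force=30,
)

```text
clock: 22.82
tcp_pos: [0.4439, 0.1252, 0.0285]
orientation: [-0.557, 3.09, 0.001]
contact_force: [-0.4, 1.8, 6.4]
grip_width: 0.0236
gripper_force: 30.2
```

Call:
step_arm(
  moves=[
    {"rx":0,"ry":0,"rz":0,"dx":0,"dy":0,"dz":-10,"gripper":-0.6},
    {"rx":0,"ry":0,"rz":0,"dx":0,"dy":0,"dz":-25,"gripper":-0.6},
    {"rx":0,"ry":0,"rz":0,"dx":0,"dy":0,"dz":-25,"gripper":-0.6},
    {"rx":0,"ry":0,"rz":0,"dx":0,"dy":0,"dz":-25,"gripper":-0.6},
    {"rx":0,"ry":0,"rz":0,"dx":0,"dy":0,"dz":0,"gripper":-0.6},
  ],
  grip_force=30,
)

```text
clock: 23.45
tcp_pos: [0.4442, 0.1249, 0.1145]
orientation: [-0.556, 3.088, 0.001]
contact_force: [-0.5, -0.7, -0.7]
grip_width: 0.0228
gripper_force: 29.4
```

Run:
```python
from go import *
c=np.array([.4975,-.343]);a=np.radians(6);X=np.array([np.cos(a),np.sin(a)]);Y=np.array([-X[1],X[0]])
p=c-.027*X+.045*Y; print(p); go([*p,.115],96)
p=c+.027*X-.045*Y; print(p)
```

```text
[ 0.46594413 -0.30106878]
t 23.45 tcp [0.4442 0.1249 0.1145] tilt [ 0.004  0.001 -1.   ] yang 110.4 | rz 14.4 shift [  22.9 -425.9   -1. ] j7 1.43 w 0.0228 F [-0.5 -0.7 -0.7] gf 29.4
[ 0.52905587 -0.38493122]
```

Call:
step_arm(
  moves=[
    {"rx":0,"ry":0,"rz":7.2,"dx":0,"dy":0,"dz":0,"gripper":-0.6},
    {"rx":0,"ry":0,"rz":7.2,"dx":0,"dy":0,"dz":0,"gripper":-0.6},
    {"rx":0,"ry":0,"rz":0,"dx":2.5,"dy":-47.3,"dz":0,"gripper":-0.6},
    {"rx":0,"ry":0,"rz":0,"dx":2.5,"dy":-47.3,"dz":0,"gripper":-0.6},
    {"rx":0,"ry":0,"rz":0,"dx":2.5,"dy":-47.3,"dz":0,"gripper":-0.6},
    {"rx":0,"ry":0,"rz":0,"dx":2.5,"dy":-47.3,"dz":0,"gripper":-0.6},
    {"rx":0,"ry":0,"rz":0,"dx":2.5,"dy":-47.3,"dz":0,"gripper":-0.6},
    {"rx":0,"ry":0,"rz":0,"dx":2.5,"dy":-47.3,"dz":0,"gripper":-0.6},
    {"rx":0,"ry":0,"rz":0,"dx":2.5,"dy":-47.3,"dz":0,"gripper":-0.6},
    {"rx":0,"ry":0,"rz":0,"dx":2.5,"dy":-47.3,"dz":0,"gripper":-0.6},
    {"rx":0,"ry":0,"rz":0,"dx":2.5,"dy":-47.3,"dz":0,"gripper":-0.6},
    {"rx":0,"ry":0,"rz":0,"dx":0,"dy":0,"dz":0,"gripper":-0.6},
    {"rx":0,"ry":0,"rz":0,"dx":0,"dy":0,"dz":0,"gripper":-0.6},
  ],
  grip_force=30,
)

```text
clock: 25.08
tcp_pos: [0.4648, -0.3002, 0.1116]
orientation: [0.165, -3.136, -0.002]
contact_force: [0.2, 1.4, -1.2]
grip_width: 0.0239
gripper_force: 29.5
```

Run:
```python
from go import *
im=grab("top","t8.png"); im2=grab("scene","s8.png")
cv2.imwrite("pics/c8.png",np.hstack([cv2.resize(im[150:310,240:460],(440,320)),cv2.resize(im2[130:240,80:230],(360,320))]))
go([.466,-.301,.036],96)
```

```text
t 25.18 tcp [ 0.4653 -0.2993  0.1119] tilt [-0.001  0.001 -1.   ] yang 96.2 | rz 0.2 shift [-0.5 -1.9 75.9] j7 2.14 w 0.0238 F [-0.1  0.2  0.5] gf 29.5
```

View pics/c8.png

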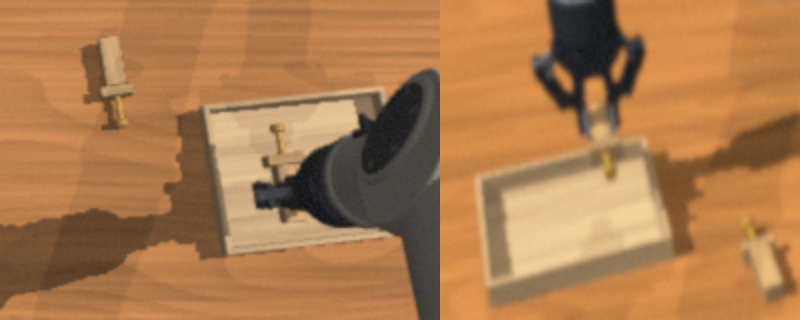

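A is held over the left part of the tray (285,175 in the crop), rod out and pointing away. Lowering it.

Call:
step_arm(
  moves=[
    {"rx":0,"ry":0,"rz":0,"dx":0,"dy":0,"dz":30,"gripper":-0.6},
    {"rx":0,"ry":0,"rz":0,"dx":0,"dy":0,"dz":25,"gripper":-0.6},
    {"rx":0,"ry":0,"rz":0,"dx":0,"dy":0,"dz":14,"gripper":-0.6},
    {"rx":0,"ry":0,"rz":0,"dx":0,"dy":0,"dz":6.5,"gripper":-0.6},
    {"rx":0,"ry":0,"rz":0,"dx":0,"dy":0,"dz":0,"gripper":-0.6},
  ],
  grip_force=30,
)

```text
clock: 25.8
tcp_pos: [0.4656, -0.3008, 0.0371]
orientation: [0.166, -3.137, -0.0]
contact_force: [-1.2, 0.2, -0.3]
grip_width: 0.0234
gripper_force: 29.6
```

Call:
step_arm(
  moves=[
    {"rx":0,"ry":0,"rz":0,"dx":0,"dy":0,"dz":0,"gripper":-0.1},
    {"rx":0,"ry":0,"rz":0,"dx":0,"dy":0,"dz":0,"gripper":-0.1},
    {"rx":0,"ry":0,"rz":0,"dx":0,"dy":0,"dz":0,"gripper":-0.1},
    {"rx":0,"ry":0,"rz":0,"dx":0,"dy":0,"dz":-30,"gripper":-0.1},
    {"rx":0,"ry":0,"rz":0,"dx":0,"dy":0,"dz":-30,"gripper":0.1},
    {"rx":0,"ry":0,"rz":0,"dx":0,"dy":0,"dz":-20,"gripper":0.1},
    {"rx":0,"ry":0,"rz":0,"dx":0,"dy":0,"dz":0,"gripper":0.1},
  ],
  grip_force=30,
)

```text
clock: 26.68
tcp_pos: [0.4665, -0.3017, 0.1186]
orientation: [-0.165, 3.134, -0.003]
contact_force: [-1.0, 0.4, -0.2]
grip_width: 0.0467
gripper_force: 0.0
```

Run:
```python
from go import *
go([.6276,-.1240,.10],98.5)
```

```text
t 26.68 tcp [ 0.4665 -0.3017  0.1186] tilt [ 0.003 -0.002 -1.   ] yang 96.0 | rz -2.5 shift [-185.5  152.    18.9] j7 2.14 w 0.0467 F [-1.   0.4 -0.2] gf 0.0
```

5 rows (-37.1, 30.4, 3.6).

Call:
step_arm(
  moves=[
    {"rx":0,"ry":0,"rz":-2.5,"dx":0,"dy":0,"dz":0,"gripper":0.1},
    {"rx":0,"ry":0,"rz":0,"dx":-37.1,"dy":30.4,"dz":0,"gripper":0.1},
    {"rx":0,"ry":0,"rz":0,"dx":-37.1,"dy":30.4,"dz":0,"gripper":0.1},
    {"rx":0,"ry":0,"rz":0,"dx":-37.1,"dy":30.4,"dz":0,"gripper":0.1},
    {"rx":0,"ry":0,"rz":0,"dx":-37.1,"dy":30.4,"dz":9,"gripper":0.1},
    {"rx":0,"ry":0,"rz":0,"dx":-37.1,"dy":30.4,"dz":9,"gripper":0.1},
    {"rx":0,"ry":0,"rz":0,"dx":0,"dy":0,"dz":0,"gripper":0.1},
    {"rx":0,"ry":0,"rz":0,"dx":0,"dy":0,"dz":0,"gripper":0.1},
  ],
  grip_force=30,
)

```text
clock: 27.68
tcp_pos: [0.6253, -0.1235, 0.0976]
orientation: [0.235, -3.13, 0.0]
contact_force: [-0.6, -0.7, 0.4]
grip_width: 0.047
gripper_force: 0.0
```

Run:
```python
from go import *
im=grab("top","t9.png"); im2=grab("scene","s9.png")
cv2.imwrite("pics/c9.png",np.hstack([cv2.resize(im[150:310,240:460],(440,320)),cv2.resize(im2[130:240,80:230],(360,320))]))
go([.6276,-.124,.027],98.5)
```

```text
t 27.77 tcp [ 0.6252 -0.1249  0.0984] tilt [-0.001 -0.001 -1.   ] yang 98.4 | rz -0.1 shift [-2.6  0.5 71.4] j7 1.8 w 0.0468 F [0.  0.5 0.7] gf 0.0
```

View pics/c9.png

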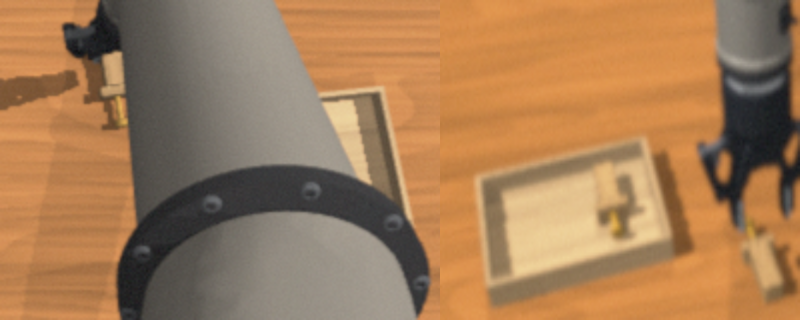

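A rests in the tray (610,195 in the scene half). The gripper is over C, which is where it was. Grasping C.

Call:
step_arm(
  moves=[
    {"rx":0,"ry":0,"rz":0,"dx":-3,"dy":0.5,"dz":30,"gripper":0.1},
    {"rx":0,"ry":0,"rz":0,"dx":0,"dy":0,"dz":30,"gripper":0.1},
    {"rx":0,"ry":0,"rz":0,"dx":0,"dy":0,"dz":11,"gripper":0.1},
    {"rx":0,"ry":0,"rz":0,"dx":0,"dy":0,"dz":0,"gripper":0.1},
    {"rx":0,"ry":0,"rz":0,"dx":0,"dy":0,"dz":0,"gripper":-0.6},
    {"rx":0,"ry":0,"rz":0,"dx":0,"dy":0,"dz":0,"gripper":-0.6},
    {"rx":0,"ry":0,"rz":0,"dx":0,"dy":0,"dz":0,"gripper":-0.6},
    {"rx":0,"ry":0,"rz":0,"dx":0,"dy":0,"dz":0,"gripper":-0.6},
    {"rx":0,"ry":0,"rz":0,"dx":0,"dy":0,"dz":0,"gripper":-0.6},
  ],
  grip_force=30,
)

```text
clock: 28.9
tcp_pos: [0.6302, -0.1225, 0.0294]
orientation: [-0.233, 3.131, -0.001]
contact_force: [-1.1, -0.4, 6.5]
grip_width: 0.0233
gripper_force: 30.4
```

Call:
step_arm(
  moves=[
    {"rx":0,"ry":0,"rz":0,"dx":0,"dy":0,"dz":-10,"gripper":-0.6},
    {"rx":0,"ry":0,"rz":0,"dx":0,"dy":0,"dz":-25,"gripper":-0.6},
    {"rx":0,"ry":0,"rz":0,"dx":0,"dy":0,"dz":-30,"gripper":-0.6},
    {"rx":0,"ry":0,"rz":0,"dx":0,"dy":0,"dz":-30,"gripper":-0.6},
    {"rx":0,"ry":0,"rz":0,"dx":0,"dy":0,"dz":0,"gripper":-0.6},
  ],
  grip_force=30,
)

```text
clock: 29.52
tcp_pos: [0.6309, -0.1224, 0.1259]
orientation: [-0.233, 3.128, -0.001]
contact_force: [0.7, -1.1, -1.2]
grip_width: 0.0235
gripper_force: 29.6
```

Run:
```python
from go import *
go([.529,-.385,.12],96)
```

```text
t 29.52 tcp [ 0.6309 -0.1224  0.1259] tilt [ 0.005 -0.001 -1.   ] yang 98.5 | rz 2.5 shift [ 128.8 -250.5    5.6] j7 1.8 w 0.0235 F [ 0.7 -1.1 -1.2] gf 29.6
```

6 rows (21.5, -41.8).

Call:
step_arm(
  moves=[
    {"rx":0,"ry":0,"rz":2.5,"dx":0,"dy":0,"dz":0,"gripper":-0.6},
    {"rx":0,"ry":0,"rz":0,"dx":21.5,"dy":-41.8,"dz":0,"gripper":-0.6},
    {"rx":0,"ry":0,"rz":0,"dx":21.5,"dy":-41.8,"dz":0,"gripper":-0.6},
    {"rx":0,"ry":0,"rz":0,"dx":21.5,"dy":-41.8,"dz":0,"gripper":-0.6},
    {"rx":0,"ry":0,"rz":0,"dx":21.5,"dy":-41.8,"dz":0,"gripper":-0.6},
    {"rx":0,"ry":0,"rz":0,"dx":21.5,"dy":-41.8,"dz":0,"gripper":-0.6},
    {"rx":0,"ry":0,"rz":0,"dx":21.5,"dy":-41.8,"dz":0,"gripper":-0.6},
    {"rx":0,"ry":0,"rz":0,"dx":0,"dy":0,"dz":0,"gripper":-0.6},
    {"rx":0,"ry":0,"rz":0,"dx":0,"dy":0,"dz":0,"gripper":-0.6},
  ],
  grip_force=30,
)

```text
clock: 30.65
tcp_pos: [0.5269, -0.3843, 0.1216]
orientation: [0.164, -3.136, -0.003]
contact_force: [0.5, 1.0, -0.9]
grip_width: 0.0235
gripper_force: 29.7
```

Run:
```python
from go import *
im=grab("top","t10.png"); im2=grab("scene","s10.png")
cv2.imwrite("pics/c10.png",np.hstack([cv2.resize(im[150:310,240:460],(440,320)),cv2.resize(im2[130:240,80:230],(360,320))]))
go([.529,-.385,.036],96)
```

```text
t 30.75 tcp [ 0.5279 -0.3832  0.1221] tilt [-0.001  0.002 -1.   ] yang 96.1 | rz 0.1 shift [-0.9 -2.1 86.1] j7 2.22 w 0.0232 F [ 0.1 -0.3 -1.5] gf 29.7
```

View pics/c10.png

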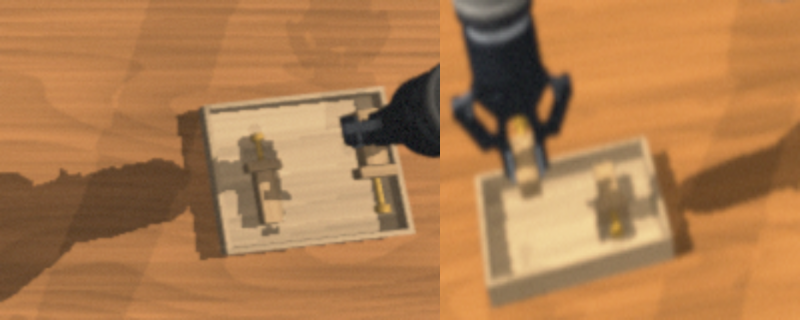

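C is held above the right of the tray. Parallax makes it look near the wall, but the numbers leave 2–3 cm. Shifting 6 mm inward and lowering.

Call:
step_arm(
  moves=[
    {"rx":0,"ry":0,"rz":0,"dx":0,"dy":6,"dz":30,"gripper":-0.6},
    {"rx":0,"ry":0,"rz":0,"dx":0,"dy":0,"dz":30,"gripper":-0.6},
    {"rx":0,"ry":0,"rz":0,"dx":0,"dy":0,"dz":18,"gripper":-0.6},
    {"rx":0,"ry":0,"rz":0,"dx":0,"dy":0,"dz":7,"gripper":-0.6},
    {"rx":0,"ry":0,"rz":0,"dx":0,"dy":0,"dz":0,"gripper":-0.6},
  ],
  grip_force=30,
)

```text
clock: 31.38
tcp_pos: [0.527, -0.3792, 0.0381]
orientation: [-0.166, 3.137, 0.0]
contact_force: [0.3, 0.3, 0.3]
grip_width: 0.0231
gripper_force: 29.7
```

Call:
step_arm(
  moves=[
    {"rx":0,"ry":0,"rz":0,"dx":0,"dy":0,"dz":0,"gripper":-0.1},
    {"rx":0,"ry":0,"rz":0,"dx":0,"dy":0,"dz":0,"gripper":-0.1},
    {"rx":0,"ry":0,"rz":0,"dx":0,"dy":0,"dz":0,"gripper":-0.1},
    {"rx":0,"ry":0,"rz":0,"dx":0,"dy":0,"dz":-30,"gripper":-0.1},
    {"rx":0,"ry":0,"rz":0,"dx":0,"dy":0,"dz":-40,"gripper":-0.1},
    {"rx":0,"ry":0,"rz":0,"dx":0,"dy":0,"dz":-50,"gripper":-0.1},
    {"rx":0,"ry":0,"rz":0,"dx":0,"dy":0,"dz":0,"gripper":-0.1},
  ],
  grip_force=30,
)

```text
clock: 32.25
tcp_pos: [0.5291, -0.3811, 0.163]
orientation: [-0.164, 3.13, -0.008]
contact_force: [0.8, 0.1, 0.2]
grip_width: 0.0384
gripper_force: 0.0
```

Run:
```python
from go import *
go([.616,.335,.16],1.5)
```

```text
t 32.25 tcp [ 0.5291 -0.3811  0.163 ] tilt [ 0.008 -0.005 -1.   ] yang 96.0 | rz -85.5 shift [-7.135e+02 -1.056e+02  3.000e-01] j7 2.21 w 0.0384 F [0.8 0.1 0.2] gf 0.0
```

Rotating +94.5° instead, to keep joint 7 in range; the shift then becomes (+713, +106).

Call:
step_arm(
  moves=[
    {"rx":0,"ry":0,"rz":10.5,"dx":0,"dy":0,"dz":0,"gripper":0.2},
    {"rx":0,"ry":0,"rz":10.5,"dx":0,"dy":0,"dz":0,"gripper":0.2},
    {"rx":0,"ry":0,"rz":10.5,"dx":0,"dy":0,"dz":0,"gripper":0.2},
    {"rx":0,"ry":0,"rz":10.5,"dx":0,"dy":0,"dz":0,"gripper":0.2},
    {"rx":0,"ry":0,"rz":10.5,"dx":0,"dy":0,"dz":0,"gripper":0.2},
    {"rx":0,"ry":0,"rz":10.5,"dx":0,"dy":0,"dz":0,"gripper":0.2},
    {"rx":0,"ry":0,"rz":10.5,"dx":0,"dy":0,"dz":0,"gripper":0.2},
    {"rx":0,"ry":0,"rz":10.5,"dx":0,"dy":0,"dz":0,"gripper":0.2},
    {"rx":0,"ry":0,"rz":10.5,"dx":0,"dy":0,"dz":0,"gripper":0.2},
    {"rx":0,"ry":0,"rz":0,"dx":0,"dy":0,"dz":0,"gripper":0.2},
  ],
  grip_force=30,
)

```text
clock: 33.5
tcp_pos: [0.5264, -0.3788, 0.1571]
orientation: [-2.188, -2.252, 0.001]
contact_force: [-0.2, 0.0, -0.9]
grip_width: 0.051
gripper_force: 0.0
```

Run:
```python
from go import *
im=cv2.imread("pics/t9.png")
im=cv2.imread("pics/t6.png"); hsv=cv2.cvtColor(im,cv2.COLOR_BGR2HSV)
m=cv2.inRange(hsv[165:188,75:112],(8,40,125),(30,135,255)); ys,xs=np.nonzero(m)
P=ray("top",np.c_[xs+75,ys+165],.086); print(P.mean(0),P.min(0),P.max(0))
go([.616,.335,.16],1.5)
```

```text
[0.61650162 0.33676768 0.086     ] [0.60901512 0.30680197 0.086     ] [0.62309742 0.36310946 0.086     ]
t 33.5 tcp [ 0.5264 -0.3788  0.1571] tilt [-0.002  0.    -1.   ] yang 1.6 | rz 0.1 shift [711.2 108.3  -2.9] j7 0.79 w 0.051 F [-0.2  0.  -0.9] gf 0.0
```

Call:
step_arm(
  moves=[
    {"rx":0,"ry":0,"rz":0,"dx":50.9,"dy":7.7,"dz":0,"gripper":0.2},
    {"rx":0,"ry":0,"rz":0,"dx":50.9,"dy":7.7,"dz":0,"gripper":0.2},
    {"rx":0,"ry":0,"rz":0,"dx":50.9,"dy":7.7,"dz":0,"gripper":0.2},
    {"rx":0,"ry":0,"rz":0,"dx":50.9,"dy":7.7,"dz":0,"gripper":0.2},
    {"rx":0,"ry":0,"rz":0,"dx":50.9,"dy":7.7,"dz":0,"gripper":0.2},
    {"rx":0,"ry":0,"rz":0,"dx":50.9,"dy":7.7,"dz":0,"gripper":0.2},
    {"rx":0,"ry":0,"rz":0,"dx":50.9,"dy":7.7,"dz":0,"gripper":0.2},
    {"rx":0,"ry":0,"rz":0,"dx":50.9,"dy":7.7,"dz":0,"gripper":0.2},
    {"rx":0,"ry":0,"rz":0,"dx":50.9,"dy":7.7,"dz":0,"gripper":0.2},
    {"rx":0,"ry":0,"rz":0,"dx":50.9,"dy":7.7,"dz":0,"gripper":0.2},
    {"rx":0,"ry":0,"rz":0,"dx":50.9,"dy":7.7,"dz":0,"gripper":0.2},
    {"rx":0,"ry":0,"rz":0,"dx":50.9,"dy":7.7,"dz":0,"gripper":0.2},
    {"rx":0,"ry":0,"rz":0,"dx":50.9,"dy":7.7,"dz":0,"gripper":0.2},
    {"rx":0,"ry":0,"rz":0,"dx":50.9,"dy":7.7,"dz":0,"gripper":0.2},
    {"rx":0,"ry":0,"rz":0,"dx":0,"dy":0,"dz":0,"gripper":0.2},
    {"rx":0,"ry":0,"rz":0,"dx":0,"dy":0,"dz":0,"gripper":0.2},
  ],
  grip_force=30,
)

```text
clock: 35.5
tcp_pos: [0.6152, 0.335, 0.1574]
orientation: [2.189, 2.253, -0.002]
contact_force: [0.1, -0.3, 0.3]
grip_width: 0.0512
gripper_force: 0.0
```

Run:
```python
from go import *
im=grab("top","t11.png")
go([.6165,.336,.089],1.5)
```

```text
t 35.55 tcp [0.6155 0.334  0.1576] tilt [-0.    -0.001 -1.   ] yang 1.5 | rz 0.0 shift [ 2.1  1.1 68.6] j7 -0.36 w 0.0513 F [-0.  -0.8  0.1] gf 0.0
```

View pics/t11.png

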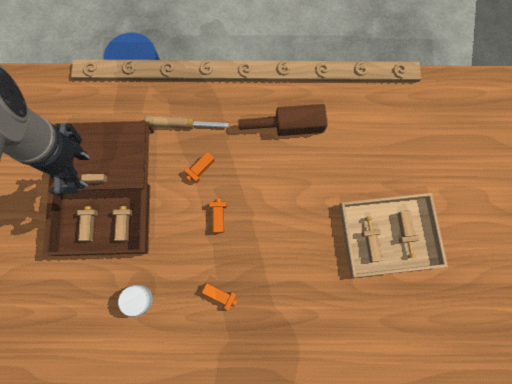

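Both drawn gauges are in the tray (373,240 and 408,232) and both home gauges in the case (87,224 and 122,224). No pale gauge is left on the bench. Shutting the lid.

Call:
step_arm(
  moves=[
    {"rx":0,"ry":0,"rz":0,"dx":2,"dy":1,"dz":30,"gripper":0.2},
    {"rx":0,"ry":0,"rz":0,"dx":0,"dy":0,"dz":28,"gripper":0.2},
    {"rx":0,"ry":0,"rz":0,"dx":0,"dy":0,"dz":10,"gripper":0.2},
    {"rx":0,"ry":0,"rz":0,"dx":0,"dy":0,"dz":0,"gripper":-0.7},
    {"rx":0,"ry":0,"rz":0,"dx":0,"dy":0,"dz":0,"gripper":-0.7},
    {"rx":0,"ry":0,"rz":0,"dx":0,"dy":0,"dz":0,"gripper":-0.7},
    {"rx":0,"ry":0,"rz":0,"dx":0,"dy":0,"dz":0,"gripper":-0.7},
    {"rx":0,"ry":0,"rz":0,"dx":0,"dy":0,"dz":0,"gripper":-0.7},
  ],
  grip_force=30,
)

```text
clock: 36.55
tcp_pos: [0.6172, 0.3378, 0.0915]
orientation: [2.191, 2.25, 0.003]
contact_force: [0.0, -2.9, 5.7]
grip_width: 0.0156
gripper_force: 33.9
```

Call:
step_arm(
  moves=[
    {"rx":0,"ry":0,"rz":0,"dx":0,"dy":-8,"dz":0,"gripper":-0.7},
    {"rx":0,"ry":0,"rz":0,"dx":0,"dy":-15,"dz":0,"gripper":-0.7},
    {"rx":0,"ry":0,"rz":0,"dx":0,"dy":-15,"dz":0,"gripper":-0.7},
    {"rx":0,"ry":0,"rz":0,"dx":0,"dy":-15,"dz":0,"gripper":-0.7},
    {"rx":0,"ry":0,"rz":0,"dx":0,"dy":-15,"dz":0,"gripper":-0.7},
    {"rx":0,"ry":0,"rz":0,"dx":0,"dy":-15,"dz":0,"gripper":-0.7},
    {"rx":0,"ry":0,"rz":0,"dx":0,"dy":-15,"dz":0,"gripper":-0.7},
    {"rx":0,"ry":0,"rz":0,"dx":0,"dy":-15,"dz":0,"gripper":-0.7},
    {"rx":0,"ry":0,"rz":0,"dx":0,"dy":-15,"dz":0,"gripper":-0.7},
    {"rx":0,"ry":0,"rz":0,"dx":0,"dy":-12,"dz":0,"gripper":-0.7},
    {"rx":0,"ry":0,"rz":0,"dx":0,"dy":0,"dz":0,"gripper":-0.7},
    {"rx":0,"ry":0,"rz":0,"dx":0,"dy":0,"dz":0,"gripper":-0.7},
  ],
  grip_force=30,
)

```text
clock: 38.05
tcp_pos: [0.476, 0.3328, 0.0913]
orientation: [2.192, 2.25, -0.002]
contact_force: [-2.0, -6.3, 16.2]
grip_width: 0.0148
gripper_force: 35.1
```

Call:
step_arm(
  moves=[
    {"rx":0,"ry":0,"rz":0,"dx":0,"dy":-4,"dz":0,"gripper":-0.7},
    {"rx":0,"ry":0,"rz":0,"dx":0,"dy":-3,"dz":0,"gripper":-0.7},
    {"rx":0,"ry":0,"rz":0,"dx":0,"dy":0,"dz":0,"gripper":-0.7},
    {"rx":0,"ry":0,"rz":0,"dx":0,"dy":0,"dz":0,"gripper":-0.7},
  ],
  grip_force=30,
)

```text
clock: 38.55
tcp_pos: [0.4727, 0.3328, 0.0914]
orientation: [2.191, 2.246, 0.008]
contact_force: [9.1, -5.2, 5.1]
grip_width: 0.0153
gripper_force: 33.9
```

Call:
step_arm(
  moves=[
    {"rx":0,"ry":0,"rz":0,"dx":0,"dy":-3,"dz":0,"gripper":-0.7},
    {"rx":0,"ry":0,"rz":0,"dx":0,"dy":0,"dz":0,"gripper":-0.7},
    {"rx":0,"ry":0,"rz":0,"dx":0,"dy":0,"dz":0,"gripper":-0.7},
  ],
  grip_force=28,
)

```text
clock: 38.92
tcp_pos: [0.4726, 0.3327, 0.0914]
orientation: [2.19, 2.242, 0.015]
contact_force: [18.2, -3.6, -4.5]
grip_width: 0.0151
gripper_force: 33.4
```

Call:
step_arm(
  moves=[
    {"rx":0,"ry":0,"rz":0,"dx":0,"dy":3,"dz":0,"gripper":-0.7},
    {"rx":0,"ry":0,"rz":0,"dx":0,"dy":2.5,"dz":0,"gripper":-0.7},
    {"rx":0,"ry":0,"rz":0,"dx":0,"dy":0,"dz":0,"gripper":0.2},
    {"rx":0,"ry":0,"rz":0,"dx":0,"dy":0,"dz":0,"gripper":0.2},
    {"rx":0,"ry":0,"rz":0,"dx":0,"dy":0,"dz":0,"gripper":0.2},
    {"rx":0,"ry":0,"rz":0,"dx":0,"dy":0,"dz":0,"gripper":0.2},
    {"rx":0,"ry":0,"rz":0,"dx":0,"dy":0,"dz":-40,"gripper":0.2},
    {"rx":0,"ry":0,"rz":0,"dx":0,"dy":0,"dz":-50,"gripper":0.2},
    {"rx":0,"ry":0,"rz":0,"dx":0,"dy":50,"dz":-50,"gripper":0.2},
    {"rx":0,"ry":0,"rz":0,"dx":0,"dy":60,"dz":0,"gripper":0.2},
    {"rx":0,"ry":0,"rz":0,"dx":0,"dy":60,"dz":0,"gripper":0.2},
    {"rx":0,"ry":0,"rz":0,"dx":0,"dy":0,"dz":0,"gripper":0.2},
    {"rx":0,"ry":0,"rz":0,"dx":0,"dy":0,"dz":0,"gripper":0.2},
  ],
  grip_force=28,
)

```text
clock: 40.55
tcp_pos: [0.6354, 0.3385, 0.2234]
orientation: [-2.191, -2.25, 0.002]
contact_force: [0.4, -0.6, -0.5]
grip_width: 0.0514
gripper_force: 0.0
```

Run:
```python
from go import *
im=grab("top","t12.png"); hsv=cv2.cvtColor(im,cv2.COLOR_BGR2HSV)
m=cv2.inRange(hsv[228:255,70:112],(8,40,125),(30,135,255)); ys,xs=np.nonzero(m)
P=ray("top",np.c_[xs+70,ys+228],.086); print(len(P),P.mean(0),P.min(0),P.max(0))
```

```text
180 [0.47235322 0.33007225 0.086     ] [0.46534474 0.30260399 0.086     ] [0.48057069 0.35705724 0.086     ]
```

View pics/t12.png

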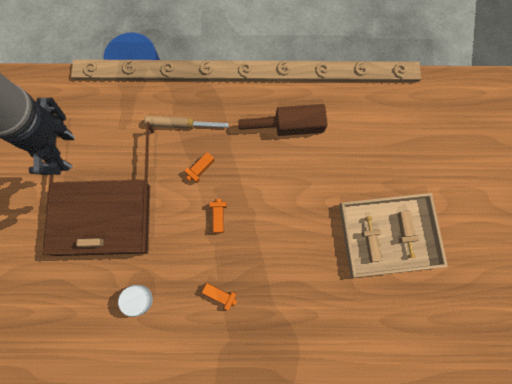

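The lid is shut: its grip is at (90,242) and it met a hard stop at 18 N. The tray holds the two drawn gauges, the bystanders are in place, and the arm is clear. Handing in.

```bash
python3 -c "
from bench import r
print(r.hand_in())"
```

```text
the job is handed in; nothing more can be done
None
```

The job is handed in: the two gauges with rods pushed home are in the shut case, the two drawn-out ones are in the tray, and the mallet, gouge and wax tin were not touched; the hand-in call returned no verdict.

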